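Gauge packed glasses cases under the height bar and sort them for dispatch

ROBOT

A 6-joint arm with a two-finger parallel gripper is mounted at the origin on a cart in front of the work surface, level with it; the furniture and walls round the work are solid. World frame = base frame: x ahead of the robot, y to its left, z up, the work surface at z = 0. Lengths are in m, angles in degrees, forces in N, time in s.
With the tool pointing down it reaches from about 0.375 to 0.925 m from the base axis. Payload 5.7 kg.
Tool frame: the origin (TCP) lies midway between the tips of the shut fingers; the grasp point (between the pads) lies 19 mm behind it; x points along the fingers, z is the direction in which the jaws open and shut, and the axes are right-handed (so a half turn about x gives the same grasp; the last joint's range is limited). The gripper opens to 85 mm and grips with 20 to 120 N. Pads are 22 mm wide; open, the fingers measure 114 mm over their backs; the gripper's body (76 mm by 85 mm) begins 54 mm behind the grasp point. The pads swing forward as they close: fully open they stand 13 mm farther back than shut.
Start: joints at [-70.021, 20.558, 86.54, -0, 72.909, -6.595], TCP at [0.268, -0.537, 0.231] pointing down, gripper open.
Joint ranges: [-170.27, 170.27], [-57.76, 135], [12.27, 136.19], [-55.21, 235.2], [11.17, 155.16], [-170.74, 170.74]. Speed limits (degrees/s): [136.94, 136.94, 180, 180, 180, 180].

INTERFACE

Orientations are given as a 3x3 rotation matrix whose columns are the frame's x, y, z axes.
In Python, from bench import state, optics, manip gives the robot as it stands.
- The arm moves only by the tool servo_tool, never from a script. Its argument "moves" is a list of rows, each a list of 7 numbers: the turn, a rotation vector about the tool's x, y, z in degrees, then the shift along the tool's x, y, z in m, then the opening in per cent of the stroke, from 0 (shut) to 100 (fully open). A call has 1 to 12 rows; each row is the pose to reach, as a shift and turn from the pose commanded when the call began, along the tool's axes at that moment; what a row does not reach only later rows make up. A row lasts 1/10 s, in which the tool goes at most 50 mm and 8.59 degrees, less where a joint would pass 70% of its speed; a pose out of reach is approached as far as the arm can. A call with a gripper value outside its range is refused whole. The fingers move at their own pace and stop on an object; the grip force is fixed at half the most. Time passes only in rows, so rows that repeat a pose let the fingers close. It gives the time, the measured TCP pose, the force and the opening at its end, in the units of the state.
- state(): the state, without advancing time (a new reading comes with each control period).
- optics.get_image(name): name is "scene" or "top" or "wrist"; returns the picture (480x640x3 uint8, blue, green, red); there is no depth.
- optics.camera_info(name): a dict with "intrinsics" (3x3 intrinsics, pixels), "R" (3x3) and "t" (3): a world point X has camera coordinates R X + t; the wrist camera has in their place "T_tool_cam" (4x4, takes a point from camera to tool coordinates, whose origin is the TCP and whose axes are the tool frame's). Camera axes: x right, y down, z forward; pixel columns grow to the right and rows downward; lengths in m; the calibration is good to about 2 mm. A picture is of the moment at which its call begins: read the wrist's pose just before it. camera_info takes no time and is no camera call.
- manip.close_job(): hands the job in, once; it reports no verdict.
The state is a dict: "time_s": time; "q": joint angles; "joint_velocities": joint speeds; "effort": joint torques, N m; "tcp_pos": TCP position; "orientation": TCP orientation; "wrist_force": force on the tool from outside, world axes, zero at the start; "ft_torque": the same for the moment, N m; "opening": finger opening in m.
Only numpy, scipy, OpenCV 4.12 (cv2) and the standard library are available. Lean on these libraries where they do the work, as an engineer would, in place of code of your own. Each camera call takes 0.05 s, during which the arm holds its last target. There are 200 camera calls.

TASK

Check every glasses case on the dark mat with the height gauge: lay it in the lane on the mat's side of the bar and push it, without forcing it, towards the bar; cases get past the bar only by going under it. Take each case that clears the bar out on the far side and lay it flat in a cell of its own in the grey dispatch tray; lay each case that the bar stops (its lid is not shut) flat in the orange rework tray.

Things in the scene. Friction and masses are not known exactly. Their poses are not given: they have to be found in the camera images.
- gauge: fixed height gauge: grey base plate 330 x 100 x 5 mm with two aluminium guide rails along its x, and a steel bar across it. Origin: underside of the plate, at the middle, straight below the bar; +x is the direction in which cases are pushed (cases come from -x, and leave at +x), z up. The lane between the rails is 54 mm wide, the rails are 7 mm wide and stand 7 mm above the plate (12 mm above the table), all along the plate.
- gauge_bar: the steel bar of the gauge (same origin and axes as the gauge): 12 mm wide along x, underside 39 mm above the plate (44 mm above the table), top at 58 mm; carried at both ends by uprights 16 mm wide, inner faces 37 mm either side of the lane's middle, 64 mm high; clamp knobs out to 55 mm either side
- tray: fixed grey dispatch tray, 135 (x) x 212 (y) x 20 mm high, divided into three cells side by side in its y by two separators 12 mm wide; outer walls 4 mm thick; walls and separators 20 mm high, floor 3 mm. Origin: centre of the underside
- cell_1 (a point): centre of the floor of cell 1 of the dispatch tray (3 mm above the table); the cell is 127 mm long along x and 60 mm wide along y, 17 mm deep
- cell_2 (a point): centre of the floor of cell 2 of the dispatch tray (3 mm above the table); the cell is 127 mm long along x and 60 mm wide along y, 17 mm deep
- cell_3 (a point): centre of the floor of cell 3 of the dispatch tray (3 mm above the table); the cell is 127 mm long along x and 60 mm wide along y, 17 mm deep
- rework_tray: fixed orange rework tray, open, outside 152 (x) x 134 (y) x 15 mm high, walls and floor 3 mm thick; room for two cases side by side, each lying along its y, 37 mm either side of the middle. Origin: centre of the underside
- case_1_mid (a point): navy hard glasses case, 112 (x) x 44 (y) x 36 mm when shut, 110 g, lid hinged along its +y long side; this point is its centre, 18 mm above its underside. Any case may have a jammed lid that does not shut or yield: it then stands 43 mm high along its -y edge (a narrow gap shows) and is 46 mm wide; which ones is for the gauge to tell, the pose does not show it. May be absent.
- case_2_mid (a point): wine-red hard glasses case, 112 (x) x 44 (y) x 36 mm when shut, 110 g, lid hinged along its +y long side; this point is its centre, 18 mm above its underside. Any case may have a jammed lid that does not shut or yield: it then stands 43 mm high along its -y edge (a narrow gap shows) and is 46 mm wide; which ones is for the gauge to tell, the pose does not show it. May be absent.
- case_3_mid (a point): grey hard glasses case, 112 (x) x 44 (y) x 36 mm when shut, 110 g, lid hinged along its +y long side; this point is its centre, 18 mm above its underside. Any case may have a jammed lid that does not shut or yield: it then stands 43 mm high along its -y edge (a narrow gap shows) and is 46 mm wide; which ones is for the gauge to tell, the pose does not show it. May be absent.
- case_4_mid (a point): navy hard glasses case, 112 (x) x 44 (y) x 36 mm when shut, 110 g, lid hinged along its +y long side; this point is its centre, 18 mm above its underside. Any case may have a jammed lid that does not shut or yield: it then stands 43 mm high along its -y edge (a narrow gap shows) and is 46 mm wide; which ones is for the gauge to tell, the pose does not show it. May be absent.
- case_5_mid (a point): wine-red hard glasses case, 112 (x) x 44 (y) x 36 mm when shut, 110 g, lid hinged along its +y long side; this point is its centre, 18 mm above its underside. Any case may have a jammed lid that does not shut or yield: it then stands 43 mm high along its -y edge (a narrow gap shows) and is 46 mm wide; which ones is for the gauge to tell, the pose does not show it. May be absent.
- lamp_foot (a point): an obstacle, not to be handled: centre of the round foot (200 mm across, on the table) of the task lamp left of the trays; its arm stands upright over the foot to an elbow 0.47 m above the table, from which the forearm leads away from the robot, rising

How it is judged:
By the outcome, as a careful person would: the job done as asked, in the order asked, and still so for the second after the job is handed in, with the robot touching nothing.
Of case_1, case_2, case_3, case_4, case_5 only 3 to 5 are there at a start; the rules pass over those that are not, and their reading is None.
At some moment in a run one of case_1, case_2, case_3, case_4, case_5 may be knocked a few centimetres aside while the robot is not near it.
Once in a run the grip may slacken for a moment while it holds something.
It also fails if it takes over 210 s, if anything falls off the work surface, if the arm or the gripper's body presses on something with over 40 N, if the wrist force passes 120 N, or if a joint passes its speed limit or range.

## Working session

There is one attempt and no reset: what is moved stays moved. The work goes in short steps, Python scripts to look and compute and a tool call to move; the robot and the scene stay as the last step left them, time stands still between calls to the robot, and variables do not carry over. Pictures are saved under pics/ and viewed, about 12 in all and at most 16, crops included, and the job is handed in when it is done.

Besides the shell and the picture viewer there is one more tool, called after "Emit:" as name(argument=value, ...), one argument or row to a line, values as JSON. servo_tool: Moves the arm, as the interface text tells. Its arguments: {"type":"object","properties":{"moves":{"type":"array"}},"required":["moves"]}

```bash
mkdir -p pics; ls; python3 - <<'E'
from bench import state, optics, manip
import cv2, numpy as np
s=state(); print(s)
for n in ("scene","top","wrist"):
    im=optics.get_image(n); cv2.imwrite(f"pics/{n}0.png",im); print(n,optics.camera_info(n))
E
```

```text
pics
{'time_s': 0.0, 'q': array([-7.00214383e+01,  2.05994341e+01,  8.65972576e+01, -1.49283683e-04,
        7.29076676e+01, -6.59611227e+00]), 'joint_velocities': array([-0.06382107, -0.06902767,  0.04007905,  0.06250768, -0.11164438,
       -0.03929179]), 'effort': array([-1.31389017e-03, -5.27612829e+01, -2.78621954e+01,  1.43510379e-04,
        1.37356823e-02,  2.97271515e-05]), 'tcp_pos': array([ 0.26817187, -0.53600011,  0.23044948]), 'orientation': array([[-6.24659389e-04,  8.94351790e-01,  4.47363929e-01],
       [ 1.71094871e-03,  4.47364317e-01, -8.94350178e-01],
       [-9.99998341e-01,  2.06752500e-04, -1.80964036e-03]]), 'wrist_force': array([-0.15798935,  0.05268159,  0.5106178 ]), 'ft_torque': array([-0.01487083, -0.03033262,  0.00433472]), 'opening': 0.08529829474422661}
scene {'intrinsics': array([[610.64364187,   0.        , 311.47304632],
       [  0.        , 610.64364187, 236.54168175],
       [  0.        ,   0.        ,   1.        ]]), 'R': array([[-0.72163098, -0.69204384,  0.01800141],
       [-0.30173862,  0.29102302, -0.90788733],
       [ 0.62305901, -0.6
[... 320 characters left out ...]
 [-9.91446674e-01,  8.27586380e-03, -1.30249770e-01],
       [ 1.30250738e-01, -4.24184568e-04, -9.91480996e-01]]), 't': array([-0.06538919,  0.57685439,  1.06431742])}
wrist {'intrinsics': array([[388.8911335 ,   0.        , 322.79900089],
       [  0.        , 388.8911335 , 235.44436457],
       [  0.        ,   0.        ,   1.        ]]), 'T_tool_cam': array([[ 8.24286914e-04, -2.59509373e-01,  9.65740237e-01,
        -1.44099159e-01],
       [-4.64794171e-04, -9.65740560e-01, -2.59509064e-01,
         6.61703673e-02],
       [ 9.99999552e-01, -2.34960508e-04, -9.16665750e-04,
        -1.28604683e-04],
       [ 0.00000000e+00,  0.00000000e+00,  0.00000000e+00,
         1.00000000e+00]])}
```

View pics/top0.png

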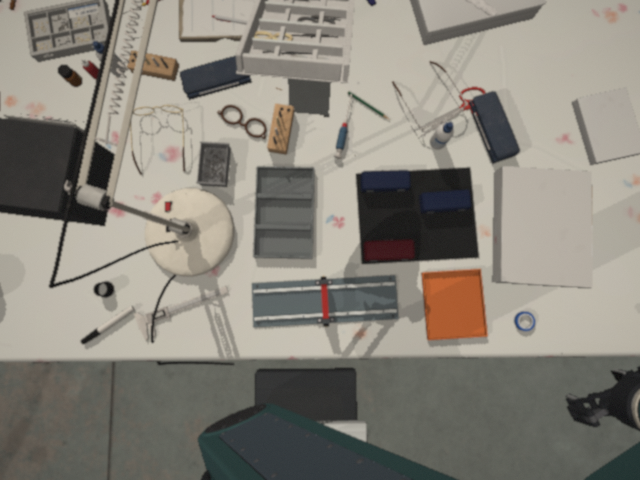

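View pics/scene0.png

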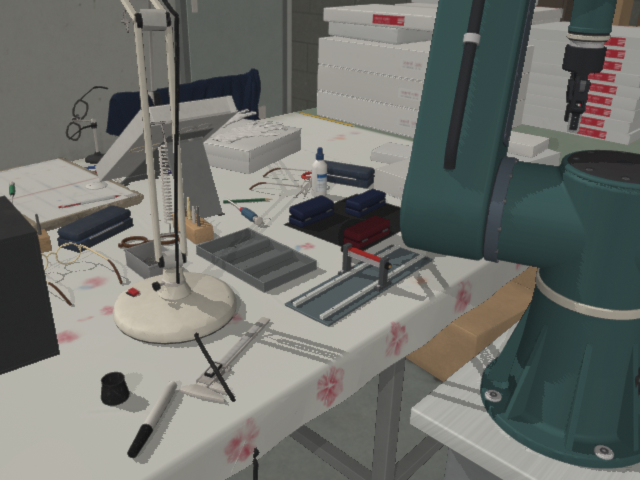

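```bash
cat > h.py <<'E'
from bench import state, optics, manip
import cv2, numpy as np
def ray(n,px,st=None):
    c=optics.camera_info(n); K=c["intrinsics"]; d=np.linalg.solve(K,[px[0],px[1],1])
    if n=="wrist":
        T=np.eye(4); T[:3,:3]=st["orientation"]; T[:3,3]=st["tcp_pos"]; T=T@c["T_tool_cam"]
        return T[:3,3],T[:3,:3]@d
    R=c["R"]; return -R.T@c["t"],R.T@d
def plane(n,px,z,st=None):
    o,d=ray(n,px,st); return o+d*(z-o[2])/d[2]
def proj(n,X,st=None):
    c=optics.camera_info(n); X=np.asarray(X,float)
    if n=="wrist":
        T=np.eye(4); T[:3,:3]=st["orientation"]; T[:3,3]=st["tcp_pos"]; T=np.linalg.inv(T@c["T_tool_cam"]); p=T[:3,:3]@X+T[:3,3]
    else: p=c["R"]@X+c["t"]
    p=c["intrinsics"]@p; return p[:2]/p[2]
E
python3 - <<'E'
from h import *
im=cv2.imread("pics/top0.png")
c=im[155:345,240:500]
cv2.imwrite("pics/crop0.png",cv2.resize(c,None,fx=3,fy=3,interpolation=cv2.INTER_CUBIC))
E
```

```text
(no output)
```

View pics/crop0.png

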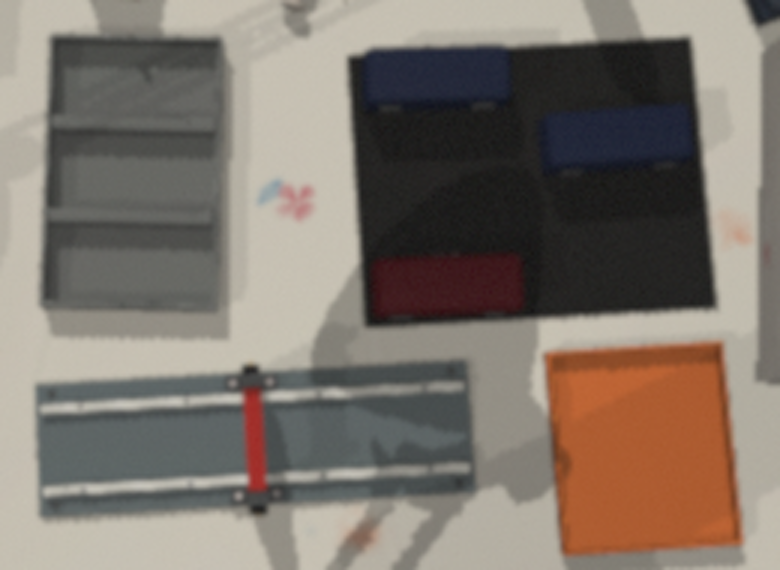

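```bash
python3 - <<'E'
from h import *
def P(u,v,z): return plane("top",(240+u/3-1/3,155+v/3-1/3),z).round(4)
print("gauge plate",[P(u,v,.005) for u,v in [(37,386),(467,361),(474,490),(42,518)]])
print("rails",[P(u,v,.012) for u,v in [(42,410),(464,387),(470,468),(45,492)]])
print("bar",[P(u,v,.058) for u,v in [(253,388),(258,490)]])
print("tray",[P(u,v,.02) for u,v in [(52,38),(221,38),(218,310),(42,305)]])
print("sep",[P(u,v,.02) for u,v in [(52,122),(216,124),(50,214),(210,216)]])
print("rework",[P(u,v,.015) for u,v in [(545,353),(722,343),(740,543),(562,555)]])
im=cv2.imread("pics/top0.png"); sub=im[150:280,350:485].astype(int)
b,g,r=sub[...,0],sub[...,1],sub[...,2]
for nm,m in (("navy",(b-r>22)),("red",(r-b>22)&(r-g>22)&(r<140))):
    m=cv2.morphologyEx(m.astype(np.uint8),cv2.MORPH_OPEN,np.ones((3,3)))
    for c in cv2.findContours(m,cv2.RETR_EXTERNAL,cv2.CHAIN_APPROX_NONE)[0]:
        if cv2.contourArea(c)<200: continue
        (cx,cy),wh,a=cv2.minAreaRect(c)
        bx=cv2.boxPoints(((cx+350,cy+150),wh,a))
        print(nm,cv2.contourArea(c),[P0.round(4) for P0 in [plane("top",p,.036) for p in bx]])
E
```

```text
gauge plate [array([0.4615, 0.0951, 0.005 ]), array([ 0.4777, -0.2321,  0.005 ]), array([ 0.3809, -0.2347,  0.005 ]), array([0.3628, 0.0902, 0.005 ])]
rails [array([0.4433, 0.0901, 0.012 ]), array([ 0.4579, -0.2283,  0.012 ]), array([ 0.3975, -0.2312,  0.012 ]), array([0.3824, 0.0872, 0.012 ])]
bar [array([ 0.4574, -0.0691,  0.058 ]), array([ 0.3846, -0.072 ,  0.058 ])]
tray [array([0.7287, 0.0842, 0.02  ]), array([ 0.7276, -0.0465,  0.02  ]), array([ 0.517 , -0.0431,  0.02  ]), array([0.5219, 0.0898, 0.02  ])]
sep [array([0.6626, 0.0835, 0.02  ]), array([ 0.6599, -0.0423,  0.02  ]), array([0.5913, 0.0844, 0.02  ]), array([ 0.5887, -0.0374,  0.02  ])]
rework [array([ 0.4829, -0.2897,  0.015 ]), array([ 0.4893, -0.4237,  0.015 ]), array([ 0.341 , -0.4297,  0.015 ]), array([ 0.3333, -0.2972,  0.015 ])]
red 838.0 [array([ 0.5525, -0.159 ,  0.036 ]), array([ 0.5552, -0.2691,  0.036 ]), array([ 0.5135, -0.2692,  0.036 ]), array([ 0.5108, -0.1596,  0.036 ])]
```

```bash
cat >> h.py <<'E'
GC=np.array([.4205,-.0705]); GA=np.radians(92.85); GX=np.array([np.cos(GA),np.sin(GA)]); GY=np.array([-GX[1],GX[0]])
def g(x,y=0): return GC+x*GX+y*GY      # gauge -> world
def info(st=None):
    st=st or state(); O=st["orientation"]; 
    print("t %.1f"%st["time_s"],"tcp",st["tcp_pos"].round(4),"yaw %.2f"%np.degrees(np.arctan2(O[1,2],O[0,2])),"tilt",O[2,1:].round(3),"F",st["wrist_force"].round(1),"open %.4f"%st["opening"],"q6 %.0f"%st["q"][5]); return st
def plan(*targets,st=None):
    """targets (x,y,z,yaw): shifts in the current tool frame from the present pose"""
    st=info(st); O=st["orientation"]; y0=np.degrees(np.arctan2(O[1,2],O[0,2]))
    for x,y,z,a in targets:
        d=O.T@(np.array([x,y,z])-st["tcp_pos"]); print("  to",np.round([x,y,z,a],4),"turn %.1f"%(y0-a),"shift",d.round(4))
E
cat > cases.py <<'E'
from h import *
def cases(im,x0=350,y0=155,x1=485,y1=272,z=.036):
    sub=cv2.GaussianBlur(im[y0:y1,x0:x1],(3,3),0).astype(int); b,g_,r=sub[...,0],sub[...,1],sub[...,2]; out=[]
    for nm,m in (("navy",(b-r>14)&(b<130)),("red",(r-b>22)&(r-g_>22)&(r<140))):
        m=cv2.morphologyEx(m.astype(np.uint8),cv2.MORPH_OPEN,np.ones((3,3)))
        for c in cv2.findContours(m,cv2.RETR_EXTERNAL,cv2.CHAIN_APPROX_NONE)[0]:
            if cv2.contourArea(c)<200: continue
            (cx,cy),wh,a=cv2.minAreaRect(c)
            q=np.array([plane("top",p,z)[:2] for p in cv2.boxPoints(((cx+x0,cy+y0),wh,a))])
            e1,e2=q[1]-q[0],q[2]-q[1]
            if np.hypot(*e1)<np.hypot(*e2): e1,e2=e2,e1
            print(nm,"centre",q.mean(0).round(4),"size",np.hypot(*e1).round(3),np.hypot(*e2).round(3),"yaw %.1f"%(np.degrees(np.arctan2(e1[1],e1[0]))%180))
E
python3 - <<'E'
from cases import *
cases(cv2.imread("pics/top0.png"))
plan((.533,-.214,.15,1.4),(.533,-.214,.007,1.4))
E
```

```text
navy centre [ 0.6447 -0.3451] size 0.112 0.042 yaw 93.7
navy centre [ 0.6913 -0.2099] size 0.11 0.04 yaw 89.5
red centre [ 0.5331 -0.2143] size 0.11 0.042 yaw 91.7
t 0.1 tcp [ 0.2682 -0.5361  0.2306] yaw -63.43 tilt [ 0.    -0.002] F [-0.7 -0.3  0.2] open 0.0855 q6 -7
  to [ 0.533 -0.214  0.15   1.4  ] turn -64.8 shift [ 0.0809  0.3809 -0.1695]
  to [ 0.533 -0.214  0.007  1.4  ] turn -64.8 shift [ 0.2239  0.3809 -0.1693]
```

Emit:
servo_tool(
  moves=[
    [-64.8, 0, 0, 0.081, 0.381, -0.1695, 85],
    [-64.8, 0, 0, 0.081, 0.381, -0.1695, 85],
    [-64.8, 0, 0, 0.081, 0.381, -0.1695, 85],
    [-64.8, 0, 0, 0.081, 0.381, -0.1695, 85],
    [-64.8, 0, 0, 0.081, 0.381, -0.1695, 85],
    [-64.8, 0, 0, 0.081, 0.381, -0.1695, 85],
    [-64.8, 0, 0, 0.081, 0.381, -0.1695, 85],
    [-64.8, 0, 0, 0.081, 0.381, -0.1695, 85],
    [-64.8, 0, 0, 0.081, 0.381, -0.1695, 85],
    [-64.8, 0, 0, 0.081, 0.381, -0.1695, 85],
    [-64.8, 0, 0, 0.081, 0.381, -0.1695, 85],
    [-64.8, 0, 0, 0.081, 0.381, -0.1695, 85],
  ],
)

```text
time_s: 1.35
tcp_pos: [0.5327, -0.2154, 0.1504]
orientation: [[-0.0, -0.023, 1.0], [-0.0, 1.0, 0.023], [-1.0, -0.0, -0.0]]
wrist_force: [-0.8, -0.2, 0.7]
opening: 0.0728
```

```bash
python3 - <<'E'
from h import *
st=state(); im=optics.get_image("wrist"); cv2.imwrite("pics/w1.png",im)
plan((.533,-.214,.007,1.6))
for X in [(.533+a,-.214+b,.036) for a in(-.022,.022) for b in (-.056,.056)]: print(proj("wrist",X,st).round())
E
```

```text
t 1.4 tcp [ 0.5327 -0.2156  0.1505] yaw 1.30 tilt [-0. -0.] F [-0.1  0.1  0.6] open 0.0729 q6 -30
  to [ 0.533 -0.214  0.007  1.6  ] turn -0.3 shift [0.1435 0.0017 0.0003]
[291. 303.]
[291. 144.]
[351. 305.]
[359. 146.]
```

View pics/w1.png

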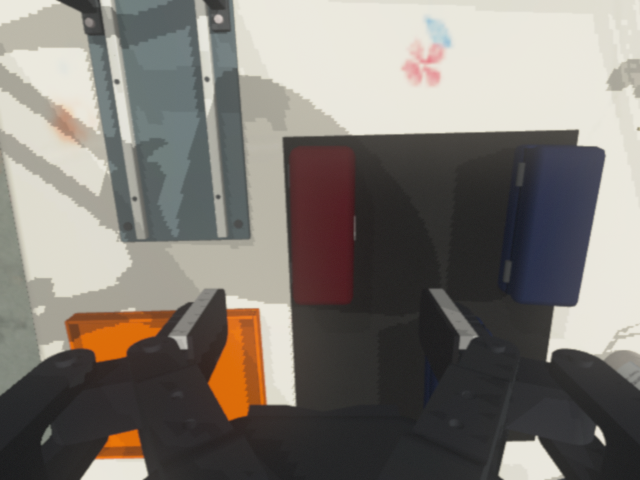

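Emit:
servo_tool(
  moves=[
    [-0.3, 0, 0, 0.05, 0.0017, 0, 85],
    [-0.3, 0, 0, 0.1, 0.0017, 0, 85],
    [-0.3, 0, 0, 0.13, 0.0017, 0, 85],
    [-0.3, 0, 0, 0.143, 0.0017, 0, 85],
    [-0.3, 0, 0, 0.143, 0.0017, 0, 85],
    [-0.3, 0, 0, 0.143, 0.0017, 0, 20],
    [-0.3, 0, 0, 0.143, 0.0017, 0, 20],
    [-0.3, 0, 0, 0.143, 0.0017, 0, 20],
    [-0.3, 0, 0, 0.143, 0.0017, 0, 20],
    [-0.3, 0, 0, 0.143, 0.0017, 0, 20],
    [-0.3, 0, 0, 0.143, 0.0017, 0, 20],
    [-0.3, 0, 0, 0.143, 0.0017, 0, 20],
  ],
)

```text
time_s: 2.6
tcp_pos: [0.5348, -0.2138, 0.0095]
orientation: [[0.003, -0.029, 1.0], [-0.002, 1.0, 0.029], [-1.0, -0.002, 0.003]]
wrist_force: [-0.9, -1.0, 7.2]
opening: 0.043
```

```bash
python3 - <<'E'
from h import *
c=g(-.080); print(c)
plan((.533,-.214,.08,2.85),(*c,.08,2.85))
E
```

```text
[ 0.42447771 -0.15040105]
t 2.6 tcp [ 0.5348 -0.2138  0.0095] yaw 1.68 tilt [-0.002  0.003] F [-0.9 -1.   7.2] open 0.0430 q6 -30
  to [ 0.533 -0.214  0.08   2.85 ] turn -1.2 shift [-0.0706 -0.0003 -0.0016]
  to [ 0.4245 -0.1504  0.08    2.85  ] turn -1.2 shift [-0.0711  0.0665 -0.1082]
```

Emit:
servo_tool(
  moves=[
    [0, 0, 0, -0.04, 0, 0, 20],
    [0, 0, 0, -0.073, 0, 0, 20],
    [-1.2, 0, 0, -0.073, 0.02, -0.03, 20],
    [-1.2, 0, 0, -0.073, 0.045, -0.07, 20],
    [-1.2, 0, 0, -0.073, 0.0665, -0.107, 20],
    [-1.2, 0, 0, -0.073, 0.0665, -0.107, 20],
    [-1.2, 0, 0, -0.073, 0.0665, -0.107, 20],
    [-1.2, 0, 0, -0.073, 0.0665, -0.107, 20],
  ],
)

```text
time_s: 3.4
tcp_pos: [0.4263, -0.1505, 0.0812]
orientation: [[0.003, -0.05, 0.999], [-0.002, 0.999, 0.05], [-1.0, -0.002, 0.003]]
wrist_force: [0.4, -0.1, -0.4]
opening: 0.0433
```

```bash
python3 - <<'E'
from h import *
st=state(); im=optics.get_image("wrist"); cv2.imwrite("pics/w2.png",im)
plan((*g(-.08),.013,2.85))
for x in (-.10,-.08,-.05,-.03): print([proj("wrist",(*g(x,y),.012),st).round() for y in (-.034,-.027,.027,.034)])
E
```

```text
t 3.5 tcp [ 0.4265 -0.1506  0.0811] yaw 2.87 tilt [-0.002  0.003] F [-0.3 -0.4 -1.5] open 0.0431 q6 -31
  to [ 0.4245 -0.1504  0.013   2.85  ] turn 0.0 shift [ 0.0681  0.0004 -0.0022]
[array([377., 282.]), array([365., 282.]), array([273., 282.]), array([261., 282.])]
[array([378., 250.]), array([366., 250.]), array([272., 250.]), array([259., 250.])]
[array([380., 198.]), array([367., 198.]), array([270., 198.]), array([257., 198.])]
[array([381., 161.]), array([368., 161.]), array([268., 161.]), array([255., 161.])]
```

View pics/w2.png

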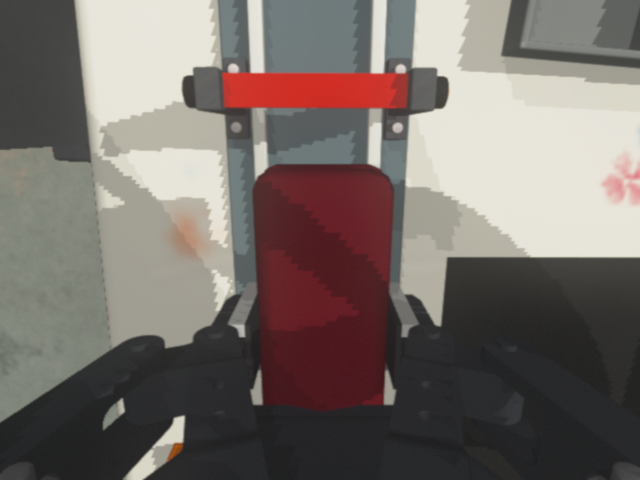

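Emit:
servo_tool(
  moves=[
    [0, 0, 0, 0.03, 0, -0.0022, 20],
    [0, 0, 0, 0.055, 0, -0.0022, 20],
    [0, 0, 0, 0.067, 0, -0.0022, 20],
    [0, 0, 0, 0.067, 0, -0.0022, 20],
    [0, 0, 0, 0.067, 0, -0.0022, 65],
    [0, 0, 0, 0.067, 0, -0.0022, 65],
    [0, 0, 0, 0.067, 0, -0.0022, 65],
    [0, 0, 0, 0.067, 0, -0.0022, 65],
    [0, 0, 0, 0.03, 0, -0.0022, 65],
    [0, 0, 0, 0, 0, -0.0022, 65],
    [0, 0, 0, 0, -0.04, -0.0022, 0],
    [0, 0, 0, 0, -0.078, -0.0022, 0],
  ],
)

```text
time_s: 4.65
tcp_pos: [0.427, -0.2283, 0.0819]
orientation: [[0.003, -0.053, 0.999], [-0.002, 0.999, 0.053], [-1.0, -0.002, 0.003]]
wrist_force: [0.3, -0.2, -0.7]
opening: 0.0272
```

```bash
python3 - <<'E'
from h import *
from cases import cases
im=optics.get_image("top"); cv2.imwrite("pics/t2.png",im)
cases(im,300,155,485,330,.041)
plan((*g(-.158),.018,2.85))
E
```

```text
navy centre [ 0.4459 -0.2969] size 0.252 0.175 yaw 89.5
navy centre [ 0.6436 -0.3437] size 0.112 0.042 yaw 94.4
navy centre [ 0.6901 -0.2093] size 0.109 0.039 yaw 89.5
red centre [ 0.4256 -0.1483] size 0.102 0.041 yaw 91.9
t 4.7 tcp [ 0.4293 -0.2351  0.082 ] yaw 2.93 tilt [-0.007  0.006] F [ 2.2 -5.9 -0.4] open 0.0195 q6 -40
  to [ 0.4284 -0.2283  0.018   2.85  ] turn 0.1 shift [ 0.064   0.0073 -0.001 ]
```

Emit:
servo_tool(
  moves=[
    [0, 0, 0, 0.03, 0, -0.001, 0],
    [0, 0, 0, 0.064, 0, -0.001, 0],
    [0, 0, 0, 0.064, 0, -0.001, 0],
    [0, 0, 0, 0.064, 0.005, -0.001, 0],
    [0, 0, 0, 0.064, 0.009, -0.001, 0],
    [0, 0, 0, 0.064, 0.013, -0.001, 0],
    [0, 0, 0, 0.064, 0.016, -0.001, 0],
    [0, 0, 0, 0.064, 0.019, -0.001, 0],
    [0, 0, 0, 0.064, 0.022, -0.001, 0],
    [0, 0, 0, 0.064, 0.025, -0.001, 0],
    [0, 0, 0, 0.064, 0.025, -0.001, 0],
    [0, 0, 0, 0.064, 0.025, -0.001, 0],
  ],
)

```text
time_s: 5.9
tcp_pos: [0.4234, -0.2021, 0.0161]
orientation: [[-0.001, -0.05, 0.999], [0.001, 0.999, 0.05], [-1.0, 0.001, -0.001]]
wrist_force: [-0.2, -0.6, -0.7]
opening: 0.0002
```

Emit:
servo_tool(
  moves=[
    [0, 0, 0, 0, 0.002, 0, 0],
    [0, 0, 0, 0, 0.004, 0, 0],
    [0, 0, 0, 0, 0.006, 0, 0],
    [0, 0, 0, 0, 0.007, 0, 0],
  ],
)

```text
time_s: 6.3
tcp_pos: [0.4232, -0.1952, 0.0161]
orientation: [[-0.001, -0.05, 0.999], [0.001, 0.999, 0.05], [-1.0, 0.001, -0.001]]
wrist_force: [-0.1, -0.6, -0.3]
opening: 0.0002
```

```bash
python3 - <<'E'
from h import *
st=info(); im=optics.get_image("wrist"); cv2.imwrite("pics/w3.png",im)
print("pusher gauge x",((st["tcp_pos"][:2]-GC)@GX).round(4),((st["tcp_pos"][:2]-GC)@GY).round(4))
E
```

```text
t 6.3 tcp [ 0.4232 -0.1952  0.0161] yaw 2.88 tilt [ 0.001 -0.001] F [-0.1 -0.6 -0.3] open 0.0002 q6 -36
pusher gauge x -0.1246 0.0035
```

View pics/w3.png

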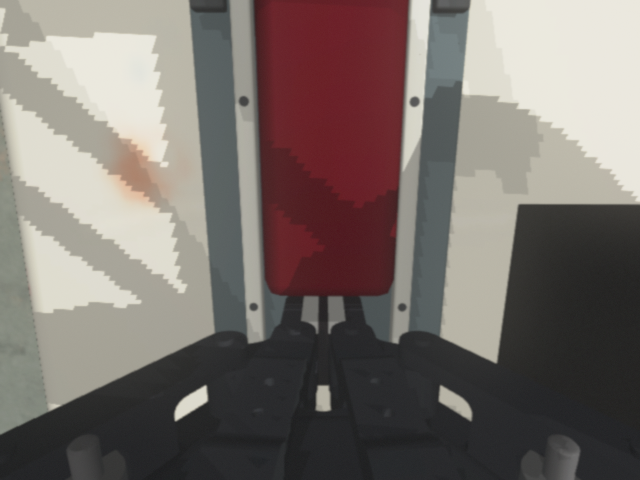

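Emit:
servo_tool(
  moves=[
    [0, 0, 0, 0, 0.002, 0, 0],
    [0, 0, 0, 0, 0.004, 0, 0],
    [0, 0, 0, 0, 0.006, 0, 0],
    [0, 0, 0, 0, 0.008, 0, 0],
    [0, 0, 0, 0, 0.01, 0, 0],
  ],
)

```text
time_s: 6.85
tcp_pos: [0.4229, -0.1854, 0.0163]
orientation: [[-0.0, -0.05, 0.999], [0.0, 0.999, 0.05], [-1.0, 0.0, -0.0]]
wrist_force: [-1.4, -0.7, -0.3]
opening: -0.0002
```

Emit:
servo_tool(
  moves=[
    [0, 0, 0, 0, 0.003, 0, 0],
    [0, 0, 0, 0, 0.006, 0, 0],
    [0, 0, 0, 0, 0.009, 0, 0],
    [0, 0, 0, 0, 0.012, 0, 0],
    [0, 0, 0, 0, 0.015, 0, 0],
    [0, 0, 0, 0, 0.018, 0, 0],
    [0, 0, 0, 0, 0.02, 0, 0],
    [0, 0, 0, 0, 0.02, 0, 0],
  ],
)

```text
time_s: 7.65
tcp_pos: [0.4218, -0.1652, 0.0163]
orientation: [[-0.0, -0.05, 0.999], [0.0, 0.999, 0.05], [-1.0, 0.0, -0.0]]
wrist_force: [-0.3, -0.1, 0.2]
opening: 0.0003
```

Emit:
servo_tool(
  moves=[
    [0, 0, 0, 0, 0.005, 0, 0],
    [0, 0, 0, 0, 0.011, 0, 0],
    [0, 0, 0, 0, 0.017, 0, 0],
    [0, 0, 0, 0, 0.023, 0, 0],
    [0, 0, 0, 0, 0.029, 0, 0],
    [0, 0, 0, 0, 0.035, 0, 0],
    [0, 0, 0, 0, 0.041, 0, 0],
    [0, 0, 0, 0, 0.047, 0, 0],
    [0, 0, 0, 0, 0.053, 0, 0],
    [0, 0, 0, 0, 0.058, 0, 0],
    [0, 0, 0, 0, 0.061, 0, 0],
    [0, 0, 0, 0, 0.061, 0, 0],
  ],
)

```text
time_s: 8.85
tcp_pos: [0.4185, -0.104, 0.0162]
orientation: [[-0.001, -0.051, 0.999], [0.001, 0.999, 0.051], [-1.0, 0.001, -0.001]]
wrist_force: [0.8, -0.5, -0.3]
opening: -0.0003
```

```bash
python3 - <<'E'
from h import *
st=info(); im=optics.get_image("scene"); cv2.imwrite("pics/s3.png",im)
print("pusher gauge x",((st["tcp_pos"][:2]-GC)@GX).round(4),((st["tcp_pos"][:2]-GC)@GY).round(4))
plan((*g(-.06),.1,2.85),(*g(.045),.1,2.85),(*g(.045),.016,2.85))
cv2.imwrite("pics/s3c.png",cv2.resize(im[210:340,250:450],None,fx=3,fy=3))
E
```

```text
t 8.8 tcp [ 0.4185 -0.104   0.0162] yaw 2.90 tilt [ 0.001 -0.001] F [ 0.8 -0.5 -0.3] open -0.0003 q6 -26
pusher gauge x -0.0334 0.0036
t 8.9 tcp [ 0.4185 -0.1043  0.0162] yaw 2.89 tilt [ 0.001 -0.001] F [-0.  -0.  -0.1] open 0.0000 q6 -26
  to [ 0.4235 -0.1304  0.1     2.85  ] turn 0.0 shift [-0.0838 -0.0263  0.0036]
  to [ 0.4183 -0.0256  0.1     2.85  ] turn 0.0 shift [-0.0837  0.0787  0.0036]
  to [ 0.4183 -0.0256  0.016   2.85  ] turn 0.0 shift [0.0003 0.0786 0.0037]
```

View pics/s3c.png

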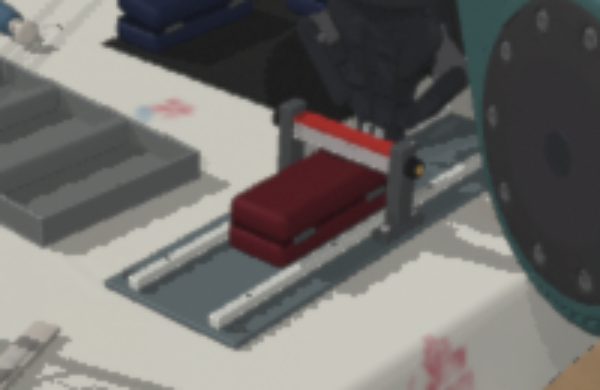

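Emit:
servo_tool(
  moves=[
    [0, 0, 0, 0, -0.012, 0.0036, 0],
    [0, 0, 0, -0.05, -0.012, 0.0036, 0],
    [0, 0, 0, -0.09, -0.012, 0.0036, 30],
    [0, 0, 0, -0.09, 0.03, 0.0036, 75],
    [0, 0, 0, -0.09, 0.0787, 0.0036, 75],
    [0, 0, 0, -0.09, 0.0787, 0.0036, 75],
    [0, 0, 0, -0.09, 0.0787, 0.0036, 75],
    [0, 0, 0, -0.05, 0.0787, 0.0036, 75],
    [0, 0, 0, -0.015, 0.0787, 0.0036, 75],
    [0, 0, 0, 0.002, 0.0787, 0.0036, 75],
    [0, 0, 0, 0.002, 0.0787, 0.0036, 75],
    [0, 0, 0, 0.002, 0.0787, 0.0036, 20],
  ],
)

```text
time_s: 10.1
tcp_pos: [0.4189, -0.0271, 0.0142]
orientation: [[-0.001, -0.049, 0.999], [0.0, 0.999, 0.049], [-1.0, 0.0, -0.001]]
wrist_force: [-0.3, -0.4, -0.4]
opening: 0.0505
```

Emit:
servo_tool(
  moves=[
    [0, 0, 0, 0, 0, 0, 20],
    [0, 0, 0, 0, 0, 0, 20],
    [0, 0, 0, 0, 0, 0, 20],
    [0, 0, 0, 0, 0, 0, 20],
    [0, 0, 0, 0, 0, 0, 20],
  ],
)

```text
time_s: 10.6
tcp_pos: [0.4193, -0.0262, 0.015]
orientation: [[0.002, -0.05, 0.999], [-0.0, 0.999, 0.05], [-1.0, -0.001, 0.001]]
wrist_force: [-0.8, -1.0, 7.7]
opening: 0.043
```

```bash
python3 - <<'E'
from h import *
info()
E
```

```text
t 10.6 tcp [ 0.4193 -0.0262  0.015 ] yaw 2.89 tilt [-0.001  0.001] F [-0.8 -1.   7.7] open 0.0430 q6 -16
```

Emit:
servo_tool(
  moves=[
    [0, 0, 0, 0, 0.01, 0, 20],
    [0, 0, 0, 0, 0.025, 0, 20],
    [0, 0, 0, 0, 0.04, 0, 20],
    [0, 0, 0, 0, 0.045, 0, 20],
    [0, 0, 0, 0, 0.045, 0, 65],
    [0, 0, 0, 0, 0.045, 0, 65],
    [0, 0, 0, -0.007, 0.037, 0, 65],
    [0, 0, 0, -0.007, 0.035, 0, 65],
    [0, 0, 0, -0.007, 0.035, 0, 65],
    [0, 0, 0, -0.007, 0.035, 0, 20],
    [0, 0, 0, -0.007, 0.035, 0, 20],
    [0, 0, 0, -0.007, 0.035, 0, 20],
  ],
)

```text
time_s: 11.8
tcp_pos: [0.417, 0.0087, 0.0217]
orientation: [[0.0, -0.05, 0.999], [-0.0, 0.999, 0.05], [-1.0, -0.0, 0.0]]
wrist_force: [-1.4, -2.7, 8.9]
opening: 0.0426
```

Emit:
servo_tool(
  moves=[
    [0, 0, 0, 0, 0, 0, 20],
    [0, 0, 0, 0, 0, 0, 20],
    [0, 0, 0, 0, 0, 0, 20],
    [0, 0, 0, -0.04, 0, 0, 20],
    [0, 0, 0, -0.06, 0, 0, 20],
    [0, 0, 0, -0.06, 0, 0, 20],
  ],
)

```text
time_s: 12.4
tcp_pos: [0.4185, 0.0088, 0.0831]
orientation: [[0.004, -0.05, 0.999], [-0.0, 0.999, 0.05], [-1.0, -0.001, 0.004]]
wrist_force: [-0.3, -0.2, -1.4]
opening: 0.0424
```

```bash
python3 - <<'E'
from h import *
# cells: far .6955,.0195 ; mid .6236,.0211; near .5516,.0227
plan((.6955,.0195,.08,-1.3),(.6955,.0195,.021,-1.3))
im=optics.get_image("wrist"); cv2.imwrite("pics/w4.png",im)
E
```

```text
t 12.4 tcp [0.4185 0.0088 0.0831] yaw 2.87 tilt [-0.001  0.004] F [-0.3 -0.2 -1.4] open 0.0424 q6 -11
  to [ 0.6955  0.0195  0.08   -1.3   ] turn 4.2 shift [ 0.0043 -0.0032  0.2772]
  to [ 0.6955  0.0195  0.021  -1.3   ] turn 4.2 shift [ 0.0633 -0.0031  0.2769]
```

View pics/w4.png

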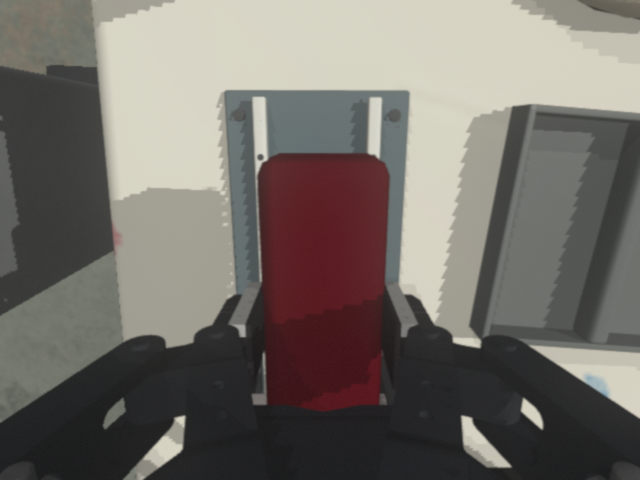

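Emit:
servo_tool(
  moves=[
    [1, 0, 0, 0, 0, 0.04, 20],
    [2, 0, 0, 0, -0.001, 0.085, 20],
    [4.2, 0, 0, 0, -0.003, 0.13, 20],
    [4.2, 0, 0, 0, -0.003, 0.175, 20],
    [4.2, 0, 0, 0, -0.003, 0.22, 20],
    [4.2, 0, 0, 0, -0.003, 0.26, 20],
    [4.2, 0, 0, 0, -0.003, 0.277, 20],
    [4.2, 0, 0, 0, -0.003, 0.277, 20],
    [4.2, 0, 0, 0, -0.003, 0.277, 20],
    [4.2, 0, 0, 0, -0.003, 0.277, 20],
  ],
)

```text
time_s: 13.45
tcp_pos: [0.6911, 0.02, 0.0798]
orientation: [[-0.004, 0.023, 1.0], [0.0, 1.0, -0.023], [-1.0, 0.0, -0.004]]
wrist_force: [0.3, -0.6, -1.9]
opening: 0.0427
```

```bash
python3 - <<'E'
from h import *
st=state()
plan((.6955,.0195,.020,-1.3))
im=optics.get_image("wrist"); cv2.imwrite("pics/w5.png",im)
# predicted inner far-cell corners at z=.02
u=np.array([np.cos(np.radians(-1.3)),np.sin(np.radians(-1.3))]); v=np.array([-u[1],u[0]])
for a in(-.03,.03): print([proj("wrist",(*(np.array([.6955,.0195])+a*u+b*v),.02),st).round() for b in (-.0635,.0635)])
E
```

```text
t 13.4 tcp [0.6911 0.02   0.0798] yaw -1.33 tilt [ 0.    -0.004] F [ 0.3 -0.6 -1.9] open 0.0427 q6 -3
  to [ 0.6955  0.0195  0.02   -1.3   ] turn -0.0 shift [ 0.0598 -0.0004  0.0046]
[array([280., 358.]), array([272., 137.])]
[array([381., 358.]), array([390., 137.])]
```

View pics/w5.png

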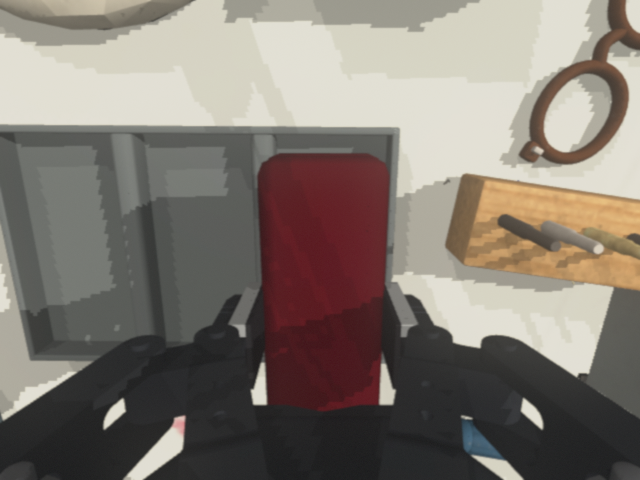

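Emit:
servo_tool(
  moves=[
    [0, 0, 0, 0.02, 0, 0.0045, 20],
    [0, 0, 0, 0.045, 0, 0.0045, 20],
    [0, 0, 0, 0.057, 0, 0.0045, 20],
    [0, 0, 0, 0.06, 0, 0.0045, 20],
    [0, 0, 0, 0.06, 0, 0.0045, 20],
    [0, 0, 0, 0.06, 0, 0.0045, 63],
    [0, 0, 0, 0.06, 0, 0.0045, 63],
    [0, 0, 0, 0.06, 0, 0.0045, 63],
    [0, 0, 0, 0.03, 0, 0.0045, 63],
    [0, 0, 0, -0.01, 0, 0.0045, 63],
    [0, 0, 0, -0.04, -0.04, 0.0045, 63],
    [0, 0, 0, -0.06, -0.08, 0.0045, 63],
  ],
)

```text
time_s: 14.7
tcp_pos: [0.6979, -0.0601, 0.1446]
orientation: [[0.004, 0.02, 1.0], [-0.001, 1.0, -0.02], [-1.0, -0.001, 0.004]]
wrist_force: [-0.2, -0.6, 0.5]
opening: 0.0536
```

```bash
python3 - <<'E'
from h import *
from cases import cases
im=optics.get_image("top"); cv2.imwrite("pics/t4.png",im)
cases(im,240,155,485,272,.038)
plan((.691,-.209,.13,-0.5),(.644,-.344,.13,4))
E
```

```text
navy centre [ 0.644  -0.3443] size 0.114 0.044 yaw 94.0
navy centre [ 0.692  -0.2097] size 0.109 0.042 yaw 89.5
navy centre [0.6197 0.0018] size 0.265 0.238 yaw 179.2
red centre [0.6974 0.02  ] size 0.105 0.044 yaw 89.5
t 14.8 tcp [ 0.6995 -0.0682  0.1478] yaw -1.38 tilt [-0.006  0.009] F [ 0.8 -4.1  2.2] open 0.0534 q6 -10
  to [ 0.691 -0.209  0.13  -0.5  ] turn -0.9 shift [ 0.0186 -0.1408 -0.0052]
  to [ 0.644 -0.344  0.13   4.   ] turn -5.4 shift [ 0.019  -0.2769 -0.049 ]
```

Emit:
servo_tool(
  moves=[
    [-0.9, 0, 0, 0.01, -0.05, -0.001, 85],
    [-0.9, 0, 0, 0.02, -0.1, -0.001, 85],
    [-0.9, 0, 0, 0.03, -0.14, 0, 85],
    [-0.9, 0, 0, 0.05, -0.149, 0, 85],
    [-0.9, 0, 0, 0.05, -0.149, 0, 85],
    [-0.9, 0, 0, 0.09, -0.149, 0, 85],
    [-0.9, 0, 0, 0.12, -0.149, 0, 85],
    [-0.9, 0, 0, 0.132, -0.149, 0, 85],
    [-0.9, 0, 0, 0.132, -0.149, 0, 85],
    [-0.9, 0, 0, 0.132, -0.149, 0, 20],
    [-0.9, 0, 0, 0.132, -0.149, 0, 20],
    [-0.9, 0, 0, 0.132, -0.149, 0, 20],
  ],
)

```text
time_s: 15.95
tcp_pos: [0.6945, -0.2093, 0.0121]
orientation: [[0.003, 0.007, 1.0], [-0.001, 1.0, -0.007], [-1.0, -0.001, 0.003]]
wrist_force: [-2.1, 2.1, 6.4]
opening: 0.0438
```

Emit:
servo_tool(
  moves=[
    [0, 0, 0, 0, 0, 0, 20],
    [0, 0, 0, 0, 0, 0, 20],
    [0, 0, 0, 0, 0, 0, 20],
    [0, 0, 0, 0, 0, 0, 20],
    [0, 0, 0, 0, 0, 0, 20],
  ],
)

```text
time_s: 16.45
tcp_pos: [0.6944, -0.2093, 0.012]
orientation: [[0.004, 0.007, 1.0], [-0.001, 1.0, -0.007], [-1.0, -0.001, 0.004]]
wrist_force: [-1.2, 2.3, 6.4]
opening: 0.0442
```

```bash
python3 - <<'E'
from h import *
plan((.691,-.209,.08,-.5),(*g(-.080),.08,2.85))
E
```

```text
t 16.4 tcp [ 0.6944 -0.2093  0.012 ] yaw -0.42 tilt [-0.001  0.004] F [-1.2  2.3  6.4] open 0.0442 q6 -22
  to [ 0.691 -0.209  0.08  -0.5  ] turn 0.1 shift [-0.068   0.0003 -0.0032]
  to [ 0.4245 -0.1504  0.08    2.85  ] turn -3.3 shift [-0.069   0.0569 -0.2701]
```

Emit:
servo_tool(
  moves=[
    [0, 0, 0, -0.04, 0, 0, 20],
    [0, 0, 0, -0.07, 0, -0.01, 20],
    [-1, 0, 0, -0.07, 0.01, -0.05, 20],
    [-2, 0, 0, -0.07, 0.02, -0.095, 20],
    [-3.3, 0, 0, -0.07, 0.03, -0.14, 20],
    [-3.3, 0, 0, -0.07, 0.04, -0.185, 20],
    [-3.3, 0, 0, -0.07, 0.05, -0.23, 20],
    [-3.3, 0, 0, -0.07, 0.057, -0.26, 20],
    [-3.3, 0, 0, -0.07, 0.057, -0.27, 20],
    [-3.3, 0, 0, -0.07, 0.057, -0.27, 20],
    [-3.3, 0, 0, -0.07, 0.057, -0.27, 20],
  ],
)

```text
time_s: 17.55
tcp_pos: [0.4256, -0.1514, 0.0802]
orientation: [[0.004, -0.05, 0.999], [-0.002, 0.999, 0.05], [-1.0, -0.002, 0.003]]
wrist_force: [0.7, 0.0, -1.8]
opening: 0.044
```

```bash
python3 - <<'E'
from h import *
plan((*g(-.08),.016,2.85))
im=optics.get_image("wrist"); cv2.imwrite("pics/w6.png",im)
E
```

```text
t 17.6 tcp [ 0.4256 -0.1514  0.0802] yaw 2.85 tilt [-0.002  0.003] F [ 0.7  0.  -1.8] open 0.0440 q6 -31
  to [ 0.4245 -0.1504  0.016   2.85  ] turn -0.0 shift [ 0.0642  0.0011 -0.0013]
```

View pics/w6.png

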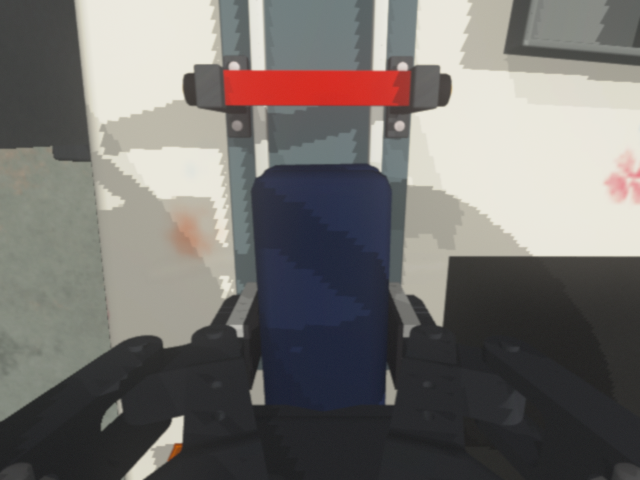

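Emit:
servo_tool(
  moves=[
    [0, 0, 0, 0.03, 0.001, -0.0013, 20],
    [0, 0, 0, 0.052, 0.001, -0.0013, 20],
    [0, 0, 0, 0.064, 0.001, -0.0013, 20],
    [0, 0, 0, 0.064, 0.001, -0.0013, 20],
    [0, 0, 0, 0.064, 0.001, -0.0013, 65],
    [0, 0, 0, 0.064, 0.001, -0.0013, 65],
    [0, 0, 0, 0.064, 0.001, -0.0013, 65],
    [0, 0, 0, 0.064, 0.001, -0.0013, 65],
    [0, 0, 0, 0.03, 0.001, -0.0013, 65],
    [0, 0, 0, 0, 0.001, -0.0013, 65],
    [0, 0, 0, 0, -0.04, -0.0013, 0],
    [0, 0, 0, 0, -0.077, -0.0013, 0],
  ],
)

```text
time_s: 18.8
tcp_pos: [0.4269, -0.2281, 0.0809]
orientation: [[0.003, -0.052, 0.999], [-0.002, 0.999, 0.052], [-1.0, -0.002, 0.003]]
wrist_force: [0.3, -0.7, -0.1]
opening: 0.0274
```

Emit:
servo_tool(
  moves=[
    [0, 0, 0, 0, 0, 0, 0],
    [0, 0, 0, 0, 0, 0, 0],
    [0, 0, 0, 0.03, 0, 0.0015, 0],
    [0, 0, 0, 0.062, 0, 0.0015, 0],
    [0, 0, 0, 0.062, 0, 0.0015, 0],
    [0, 0, 0, 0.062, 0.005, 0.0015, 0],
    [0, 0, 0, 0.062, 0.01, 0.0015, 0],
    [0, 0, 0, 0.062, 0.013, 0.0015, 0],
    [0, 0, 0, 0.062, 0.016, 0.0015, 0],
    [0, 0, 0, 0.062, 0.019, 0.0015, 0],
    [0, 0, 0, 0.062, 0.022, 0.0015, 0],
    [0, 0, 0, 0.062, 0.022, 0.0015, 0],
  ],
)

```text
time_s: 20.0
tcp_pos: [0.4263, -0.2047, 0.0175]
orientation: [[0.0, -0.05, 0.999], [0.0, 0.999, 0.05], [-1.0, 0.0, 0.0]]
wrist_force: [0.3, -0.4, 1.0]
opening: -0.0001
```

```bash
python3 - <<'E'
from h import *
from cases import cases
st=info(); im=optics.get_image("top"); cases(im,300,155,485,330,.041)
print("pusher gauge x",((st["tcp_pos"][:2]-GC)@GX).round(4),((st["tcp_pos"][:2]-GC)@GY).round(4))
E
```

```text
t 20.0 tcp [ 0.4263 -0.2047  0.0175] yaw 2.88 tilt [0. 0.] F [ 0.3 -0.4  1. ] open -0.0001 q6 -37
navy centre [ 0.442  -0.2307] size 0.296 0.166 yaw 89.5
navy centre [ 0.6433 -0.3433] size 0.113 0.043 yaw 94.6
pusher gauge x -0.1344 0.0009
```

Emit:
servo_tool(
  moves=[
    [0, 0, 0, 0, 0.002, 0, 0],
    [0, 0, 0, 0, 0.004, 0, 0],
    [0, 0, 0, 0, 0.006, 0, 0],
    [0, 0, 0, 0, 0.007, 0, 0],
    [0, 0, 0, 0, 0.007, 0, 0],
  ],
)

```text
time_s: 20.55
tcp_pos: [0.4259, -0.1981, 0.0173]
orientation: [[0.0, -0.05, 0.999], [-0.0, 0.999, 0.05], [-1.0, -0.0, 0.0]]
wrist_force: [0.6, -3.1, 2.1]
opening: 0.0004
```

Emit:
servo_tool(
  moves=[
    [0, 0, 0, 0, 0.001, 0, 0],
    [0, 0, 0, 0, 0.002, 0, 0],
    [0, 0, 0, 0, 0.002, 0, 0],
  ],
)

```text
time_s: 20.85
tcp_pos: [0.427, -0.1981, 0.0175]
orientation: [[0.002, -0.051, 0.999], [-0.003, 0.999, 0.051], [-1.0, -0.003, 0.002]]
wrist_force: [-1.4, -10.3, -1.1]
opening: -0.0
```

```bash
python3 - <<'E'
from h import *
st=info(); im=optics.get_image("scene"); cv2.imwrite("pics/s7c.png",cv2.resize(im[210:340,300:440],None,fx=5,fy=4.5,interpolation=cv2.INTER_CUBIC))
print("pusher gauge x",((st["tcp_pos"][:2]-GC)@GX).round(4),((st["tcp_pos"][:2]-GC)@GY).round(4))
E
```

```text
t 20.9 tcp [ 0.427  -0.1981  0.0175] yaw 2.94 tilt [-0.003  0.002] F [ -1.4 -10.3  -1.1] open -0.0000 q6 -36
pusher gauge x -0.1278 -0.0001
```

View pics/s7c.png

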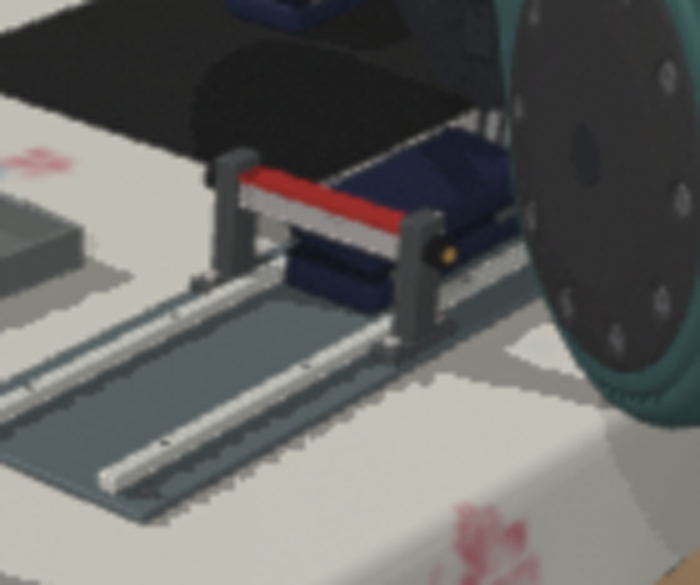

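Emit:
servo_tool(
  moves=[
    [0, 0, 0, 0, -0.015, 0, 0],
    [0, 0, 0, -0.03, -0.015, 0, 0],
    [0, 0, 0, -0.07, -0.015, 0, 50],
    [0, 0, 0, -0.08, 0.02, 0, 75],
    [0, 0, 0, -0.08, 0.057, 0, 75],
    [0, 0, 0, -0.08, 0.057, 0, 75],
    [0, 0, 0, -0.08, 0.057, 0, 75],
    [0, 0, 0, -0.04, 0.057, 0, 75],
    [0, 0, 0, -0.01, 0.057, 0, 75],
    [0, 0, 0, 0, 0.057, 0, 75],
    [0, 0, 0, 0, 0.057, 0, 75],
    [0, 0, 0, 0, 0.057, 0, 20],
  ],
)

```text
time_s: 22.1
tcp_pos: [0.4233, -0.1398, 0.0176]
orientation: [[0.0, -0.049, 0.999], [0.0, 0.999, 0.049], [-1.0, 0.0, 0.0]]
wrist_force: [-0.8, -0.3, -0.4]
opening: 0.0513
```

Emit:
servo_tool(
  moves=[
    [0, 0, 0, 0, 0, 0, 20],
    [0, 0, 0, 0, 0, 0, 20],
    [0, 0, 0, 0, 0, 0, 20],
    [0, 0, 0, 0, 0, 0, 20],
    [0, 0, 0, 0, 0, 0, 20],
    [0, 0, 0, 0, -0.008, 0, 20],
    [0, 0, 0, 0, -0.018, 0, 20],
    [0, 0, 0, 0, -0.025, 0, 20],
    [0, 0, 0, -0.03, -0.03, 0, 20],
    [0, 0, 0, -0.07, -0.03, 0, 20],
    [0, 0, 0, -0.07, -0.03, 0, 20],
  ],
)

```text
time_s: 23.2
tcp_pos: [0.4275, -0.1709, 0.0915]
orientation: [[0.007, -0.05, 0.999], [-0.004, 0.999, 0.05], [-1.0, -0.005, 0.007]]
wrist_force: [0.5, -0.1, -1.7]
opening: 0.0438
```

```bash
python3 - <<'E'
from h import *
st=info(); print("gauge x",((st["tcp_pos"][:2]-GC)@GX).round(4))
plan((.4466,-.3584,.085,2.6),(.4466,-.3584,.016,2.6))
im=optics.get_image("wrist"); cv2.imwrite("pics/w8.png",im)
E
```

```text
t 23.2 tcp [ 0.4275 -0.1709  0.0915] yaw 2.87 tilt [-0.005  0.007] F [ 0.5 -0.1 -1.7] open 0.0438 q6 -33
gauge x -0.1006
t 23.2 tcp [ 0.4275 -0.1709  0.0915] yaw 2.87 tilt [-0.005  0.007] F [ 0.5 -0.1 -1.7] open 0.0438 q6 -33
  to [ 0.4466 -0.3584  0.085   2.6   ] turn 0.3 shift [ 0.0074 -0.1882  0.0097]
  to [ 0.4466 -0.3584  0.016   2.6   ] turn 0.3 shift [ 0.0764 -0.1879  0.0092]
```

View pics/w8.png

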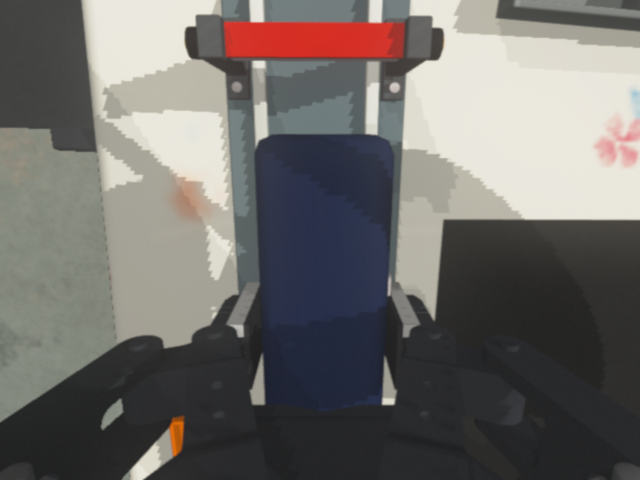

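Emit:
servo_tool(
  moves=[
    [0.3, 0, 0, 0, -0.045, 0.004, 20],
    [0.3, 0, 0, 0, -0.09, 0.008, 20],
    [0.3, 0, 0, 0, -0.135, 0.0095, 20],
    [0.3, 0, 0, 0, -0.175, 0.0095, 20],
    [0.3, 0, 0, 0, -0.196, 0.0095, 20],
    [0.3, 0, 0, 0, -0.196, 0.0095, 20],
    [0.3, 0, 0, 0, -0.196, 0.0095, 20],
    [0.3, 0, 0, 0.03, -0.196, 0.0095, 20],
    [0.3, 0, 0, 0.055, -0.196, 0.0095, 20],
    [0.3, 0, 0, 0.066, -0.196, 0.0095, 20],
    [0.3, 0, 0, 0.066, -0.196, 0.0095, 20],
  ],
)

```text
time_s: 24.35
tcp_pos: [0.4424, -0.3617, 0.0196]
orientation: [[-0.003, -0.046, 0.999], [0.004, 0.999, 0.046], [-1.0, 0.004, -0.003]]
wrist_force: [-0.7, 1.0, -1.4]
opening: 0.0439
```

```bash
python3 - <<'E'
from h import *
from cases import cases
info(); im=optics.get_image("top"); cases(im,350,160,500,345,.039)
E
```

```text
t 24.4 tcp [ 0.4424 -0.3617  0.0196] yaw 2.63 tilt [ 0.004 -0.003] F [-0.7  1.  -1.4] open 0.0439 q6 -49
navy centre [ 0.4432 -0.3263] size 0.058 0.036 yaw 93.3
navy centre [ 0.4232 -0.2899] size 0.332 0.194 yaw 89.5
navy centre [ 0.6441 -0.3443] size 0.112 0.043 yaw 93.7
```

Emit:
servo_tool(
  moves=[
    [0, 0, 0, 0, -0.004, 0.004, 20],
    [0, 0, 0, 0.003, -0.004, 0.004, 20],
    [0, 0, 0, 0.0045, -0.004, 0.004, 20],
    [0, 0, 0, 0.0045, -0.004, 0.004, 20],
    [0, 0, 0, 0.0045, -0.004, 0.004, 65],
    [0, 0, 0, 0.0045, -0.004, 0.004, 65],
    [0, 0, 0, 0.0045, -0.004, 0.004, 65],
    [0, 0, 0, 0.0045, -0.004, 0.004, 65],
    [0, 0, 0, -0.03, -0.004, 0.004, 65],
    [0, 0, 0, -0.07, -0.004, 0.004, 65],
    [0, 0, 0, -0.11, -0.004, 0.05, 65],
    [0, 0, 0, -0.11, -0.004, 0.1, 65],
  ],
)

```text
time_s: 25.6
tcp_pos: [0.5363, -0.3662, 0.1352]
orientation: [[0.004, -0.042, 0.999], [-0.004, 0.999, 0.042], [-1.0, -0.004, 0.004]]
wrist_force: [1.5, -1.2, -0.1]
opening: 0.0557
```

```bash
python3 - <<'E'
from h import *
from cases import cases
im=optics.get_image("top"); cv2.imwrite("pics/t9.png",im); cases(im,420,262,500,345,.039); cases(im)
plan((.644,-.344,.08,4.2))
E
```

```text
navy centre [ 0.4147 -0.3776] size 0.179 0.153 yaw 176.9
navy centre [ 0.5265 -0.3992] size 0.085 0.056 yaw 177.1
navy centre [ 0.6444 -0.3446] size 0.113 0.043 yaw 94.0
t 25.6 tcp [ 0.5462 -0.3664  0.1354] yaw 2.55 tilt [-0.007  0.013] F [ 9.3 -3.1  0.2] open 0.0556 q6 -43
  to [ 0.644 -0.344  0.08   4.2  ] turn -1.7 shift [0.0566 0.0185 0.098 ]
```

Emit:
servo_tool(
  moves=[
    [-1.5, 0, 0, 0.02, 0.01, 0.045, 85],
    [-1.5, 0, 0, 0.04, 0.0195, 0.09, 85],
    [-1.5, 0, 0, 0.05, 0.0195, 0.098, 85],
    [-1.5, 0, 0, 0.05, 0.0195, 0.098, 85],
    [-1.5, 0, 0, 0.08, 0.0195, 0.098, 85],
    [-1.5, 0, 0, 0.11, 0.0195, 0.098, 85],
    [-1.5, 0, 0, 0.125, 0.0195, 0.098, 85],
    [-1.5, 0, 0, 0.125, 0.0195, 0.098, 85],
    [-1.5, 0, 0, 0.125, 0.0195, 0.098, 20],
    [-1.5, 0, 0, 0.125, 0.0195, 0.098, 20],
    [-1.5, 0, 0, 0.125, 0.0195, 0.098, 20],
    [-1.5, 0, 0, 0.125, 0.0195, 0.098, 20],
  ],
)

```text
time_s: 26.85
tcp_pos: [0.6337, -0.3416, 0.0077]
orientation: [[0.003, -0.071, 0.997], [-0.002, 0.997, 0.071], [-1.0, -0.003, 0.003]]
wrist_force: [-0.1, -0.0, 6.4]
opening: 0.0433
```

Emit:
servo_tool(
  moves=[
    [0, 0, 0, 0, 0, 0, 20],
    [0, 0, 0, 0, 0, 0, 20],
    [0, 0, 0, 0, 0, 0, 20],
    [0, 0, 0, 0, 0, 0, 20],
    [0, 0, 0, 0, 0, 0, 20],
  ],
)

```text
time_s: 27.35
tcp_pos: [0.6337, -0.3416, 0.0077]
orientation: [[0.003, -0.071, 0.997], [-0.002, 0.997, 0.071], [-1.0, -0.003, 0.003]]
wrist_force: [0.0, -1.3, 6.7]
opening: 0.0429
```

```bash
python3 - <<'E'
from h import *
plan((*g(-.080),.08,2.85))
im=optics.get_image("top"); cv2.imwrite("pics/t10.png",cv2.resize(im[160:350,345:505],None,fx=3,fy=3,interpolation=cv2.INTER_CUBIC))
E
```

```text
t 27.4 tcp [ 0.6337 -0.3416  0.0077] yaw 4.08 tilt [-0.003  0.003] F [ 0.  -1.3  6.7] open 0.0429 q6 -38
  to [ 0.4245 -0.1504  0.08    2.85  ] turn 1.2 shift [-0.0734  0.2054 -0.1949]
```

View pics/t10.png

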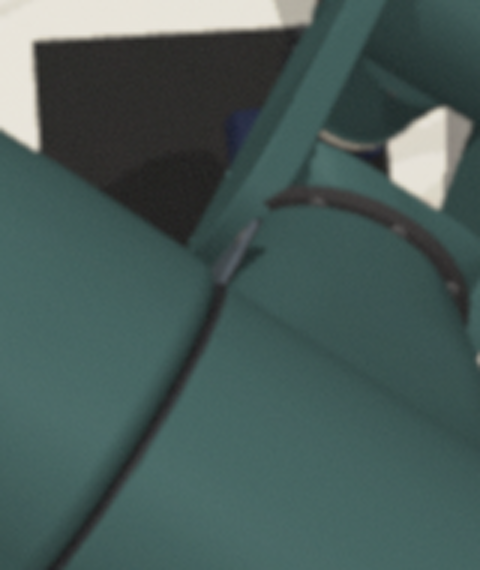

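Emit:
servo_tool(
  moves=[
    [0, 0, 0, -0.04, 0, 0, 20],
    [0, 0, 0, -0.075, 0.01, -0.01, 20],
    [1.2, 0, 0, -0.075, 0.045, -0.04, 20],
    [1.2, 0, 0, -0.075, 0.08, -0.075, 20],
    [1.2, 0, 0, -0.075, 0.115, -0.11, 20],
    [1.2, 0, 0, -0.075, 0.15, -0.14, 20],
    [1.2, 0, 0, -0.075, 0.185, -0.175, 20],
    [1.2, 0, 0, -0.075, 0.2055, -0.195, 20],
    [1.2, 0, 0, -0.075, 0.2055, -0.195, 20],
    [1.2, 0, 0, -0.075, 0.2055, -0.195, 20],
    [1.2, 0, 0, -0.075, 0.2055, -0.195, 20],
  ],
)

```text
time_s: 28.5
tcp_pos: [0.4249, -0.1505, 0.0809]
orientation: [[0.003, -0.05, 0.999], [-0.002, 0.999, 0.05], [-1.0, -0.002, 0.003]]
wrist_force: [-0.2, 0.1, -1.0]
opening: 0.0431
```

```bash
python3 - <<'E'
from h import *
plan((*g(-.08),.012,2.85))
im=optics.get_image("wrist"); cv2.imwrite("pics/w11.png",im)
for r in (175,220,260):  # columns: case edges + rails along a row
    row=im[r].astype(int); navy=np.where((row[:,0]-row[:,2]>25)&(np.abs(np.arange(640)-320)<120))[0]; wh=np.where((row.min(1)>150)&(np.abs(np.arange(640)-320)<80))[0]
    print(r,"navy",navy.min() if len(navy) else None,navy.max() if len(navy) else None,"white",wh.tolist()[:1],wh.tolist()[-1:])
col=im[:,320].astype(int); print("front row",np.where(col[:,0]-col[:,2]>25)[0][:3])
E
```

```text
t 28.5 tcp [ 0.4249 -0.1505  0.0809] yaw 2.87 tilt [-0.002  0.003] F [-0.2  0.1 -1. ] open 0.0431 q6 -31
  to [ 0.4245 -0.1504  0.012   2.85  ] turn 0.0 shift [ 0.0689  0.0002 -0.0006]
175 navy None None white [258] [382]
220 navy 328 389 white [] []
260 navy 269 388 white [] []
front row [194 195 196]
```

Emit:
servo_tool(
  moves=[
    [0, 0, 0, 0.03, 0, -0.0006, 20],
    [0, 0, 0, 0.056, 0, -0.0006, 20],
    [0, 0, 0, 0.069, 0, -0.0006, 20],
    [0, 0, 0, 0.069, 0, -0.0006, 20],
    [0, 0, 0, 0.069, 0, -0.0006, 65],
    [0, 0, 0, 0.069, 0, -0.0006, 65],
    [0, 0, 0, 0.069, 0, -0.0006, 65],
    [0, 0, 0, 0.069, 0, -0.0006, 65],
    [0, 0, 0, 0.03, 0, -0.0006, 65],
    [0, 0, 0, 0, 0, -0.0006, 65],
    [0, 0, 0, 0, -0.04, -0.0006, 0],
    [0, 0, 0, 0, -0.081, -0.0006, 0],
  ],
)

```text
time_s: 29.75
tcp_pos: [0.4273, -0.2307, 0.0817]
orientation: [[0.002, -0.053, 0.999], [-0.001, 0.999, 0.053], [-1.0, -0.001, 0.002]]
wrist_force: [1.8, -0.4, 0.3]
opening: 0.0268
```

Emit:
servo_tool(
  moves=[
    [0, 0, 0, 0, 0, 0, 0],
    [0, 0, 0, 0, 0, 0, 0],
    [0, 0, 0, 0.03, 0, 0.0015, 0],
    [0, 0, 0, 0.062, 0, 0.0015, 0],
    [0, 0, 0, 0.062, 0, 0.0015, 0],
    [0, 0, 0, 0.062, 0.006, 0.0015, 0],
    [0, 0, 0, 0.062, 0.012, 0.0015, 0],
    [0, 0, 0, 0.062, 0.016, 0.0015, 0],
    [0, 0, 0, 0.062, 0.02, 0.0015, 0],
    [0, 0, 0, 0.062, 0.024, 0.0015, 0],
    [0, 0, 0, 0.062, 0.027, 0.0015, 0],
    [0, 0, 0, 0.062, 0.027, 0.0015, 0],
  ],
)

```text
time_s: 30.95
tcp_pos: [0.4266, -0.2027, 0.0184]
orientation: [[0.0, -0.05, 0.999], [0.0, 0.999, 0.05], [-1.0, 0.0, 0.0]]
wrist_force: [-0.4, -0.6, -0.2]
opening: 0.0001
```

```bash
python3 - <<'E'
from h import *
st=info()
print("pusher gauge x",((st["tcp_pos"][:2]-GC)@GX).round(4),((st["tcp_pos"][:2]-GC)@GY).round(4))
E
```

```text
t 30.9 tcp [ 0.4266 -0.2027  0.0184] yaw 2.89 tilt [0. 0.] F [-0.4 -0.6 -0.2] open 0.0001 q6 -37
pusher gauge x -0.1323 0.0004
```

Emit:
servo_tool(
  moves=[
    [0, 0, 0, 0, 0.002, 0, 0],
    [0, 0, 0, 0, 0.004, 0, 0],
    [0, 0, 0, 0, 0.006, 0, 0],
    [0, 0, 0, 0, 0.006, 0, 0],
  ],
)

```text
time_s: 31.35
tcp_pos: [0.4263, -0.1968, 0.0182]
orientation: [[-0.0, -0.05, 0.999], [0.0, 0.999, 0.05], [-1.0, 0.0, -0.0]]
wrist_force: [0.6, -0.5, -0.5]
opening: -0.0001
```

Emit:
servo_tool(
  moves=[
    [0, 0, 0, 0, 0.001, 0, 0],
    [0, 0, 0, 0, 0.002, 0, 0],
    [0, 0, 0, 0, 0.002, 0, 0],
  ],
)

```text
time_s: 31.65
tcp_pos: [0.4261, -0.1949, 0.0181]
orientation: [[-0.0, -0.05, 0.999], [0.0, 0.999, 0.05], [-1.0, 0.001, -0.0]]
wrist_force: [0.1, -0.3, -0.1]
opening: -0.0001
```

Past the earlier stop point without force; go on gently.

Emit:
servo_tool(
  moves=[
    [0, 0, 0, 0, 0.002, 0, 0],
    [0, 0, 0, 0, 0.004, 0, 0],
    [0, 0, 0, 0, 0.006, 0, 0],
    [0, 0, 0, 0, 0.006, 0, 0],
  ],
)

```text
time_s: 32.05
tcp_pos: [0.4257, -0.1886, 0.0182]
orientation: [[-0.001, -0.05, 0.999], [0.001, 0.999, 0.05], [-1.0, 0.001, -0.001]]
wrist_force: [0.6, 0.3, -1.1]
opening: 0.0001
```

Emit:
servo_tool(
  moves=[
    [0, 0, 0, 0, 0.003, 0, 0],
    [0, 0, 0, 0, 0.006, 0, 0],
    [0, 0, 0, 0, 0.008, 0, 0],
    [0, 0, 0, 0, 0.008, 0, 0],
  ],
)

```text
time_s: 32.45
tcp_pos: [0.4254, -0.1807, 0.0182]
orientation: [[-0.0, -0.05, 0.999], [0.0, 0.999, 0.05], [-1.0, 0.0, -0.0]]
wrist_force: [0.2, -0.6, 0.7]
opening: 0.0001
```

Emit:
servo_tool(
  moves=[
    [0, 0, 0, 0, 0.005, 0, 0],
    [0, 0, 0, 0, 0.012, 0, 0],
    [0, 0, 0, 0, 0.019, 0, 0],
    [0, 0, 0, 0, 0.026, 0, 0],
    [0, 0, 0, 0, 0.033, 0, 0],
    [0, 0, 0, 0, 0.04, 0, 0],
    [0, 0, 0, 0, 0.047, 0, 0],
    [0, 0, 0, 0, 0.054, 0, 0],
    [0, 0, 0, 0, 0.061, 0, 0],
    [0, 0, 0, 0, 0.068, 0, 0],
    [0, 0, 0, 0, 0.073, 0, 0],
    [0, 0, 0, 0, 0.077, 0, 0],
  ],
)

```text
time_s: 33.65
tcp_pos: [0.4217, -0.1037, 0.0182]
orientation: [[-0.0, -0.05, 0.999], [0.0, 0.999, 0.05], [-1.0, 0.0, -0.0]]
wrist_force: [-0.4, -2.0, 1.1]
opening: -0.0003
```

```bash
python3 - <<'E'
from h import *
from cases import cases
plan((*g(.045),.1,2.85),(*g(.045),.016,2.85))
im=optics.get_image("top"); cases(im,245,285,345,330,.041)
E
```

```text
t 33.6 tcp [ 0.4217 -0.1037  0.0182] yaw 2.89 tilt [ 0. -0.] F [-0.4 -2.   1.1] open -0.0003 q6 -26
  to [ 0.4183 -0.0256  0.1     2.85  ] turn 0.0 shift [-0.0818  0.0783  0.0005]
  to [ 0.4183 -0.0256  0.016   2.85  ] turn 0.0 shift [0.0022 0.0783 0.0005]
navy centre [ 0.4125 -0.0524] size 0.136 0.091 yaw 100.5
```

Emit:
servo_tool(
  moves=[
    [0, 0, 0, 0, -0.012, 0, 0],
    [0, 0, 0, -0.05, -0.012, 0, 0],
    [0, 0, 0, -0.088, -0.012, 0, 30],
    [0, 0, 0, -0.088, 0.03, 0, 75],
    [0, 0, 0, -0.088, 0.0783, 0.0005, 75],
    [0, 0, 0, -0.088, 0.0783, 0.0005, 75],
    [0, 0, 0, -0.088, 0.0783, 0.0005, 75],
    [0, 0, 0, -0.05, 0.0783, 0.0005, 75],
    [0, 0, 0, -0.015, 0.0783, 0.0005, 75],
    [0, 0, 0, 0.004, 0.0783, 0.0005, 75],
    [0, 0, 0, 0.004, 0.0783, 0.0005, 75],
    [0, 0, 0, 0.004, 0.0783, 0.0005, 20],
  ],
)

```text
time_s: 34.9
tcp_pos: [0.4184, -0.0272, 0.0141]
orientation: [[-0.001, -0.049, 0.999], [0.0, 0.999, 0.049], [-1.0, 0.0, -0.001]]
wrist_force: [-0.8, 0.0, -0.0]
opening: 0.0511
```

Emit:
servo_tool(
  moves=[
    [0, 0, 0, 0, 0, 0, 20],
    [0, 0, 0, 0, 0, 0, 20],
    [0, 0, 0, 0, 0, 0, 20],
    [0, 0, 0, 0, 0, 0, 20],
    [0, 0, 0, 0, 0, 0, 20],
  ],
)

```text
time_s: 35.4
tcp_pos: [0.419, -0.0263, 0.015]
orientation: [[0.002, -0.05, 0.999], [-0.0, 0.999, 0.05], [-1.0, -0.001, 0.002]]
wrist_force: [-1.3, -0.8, 7.9]
opening: 0.0428
```

Emit:
servo_tool(
  moves=[
    [0, 0, 0, 0, 0.01, 0, 20],
    [0, 0, 0, 0, 0.025, 0, 20],
    [0, 0, 0, 0, 0.04, 0, 20],
    [0, 0, 0, 0, 0.045, 0, 20],
    [0, 0, 0, 0, 0.045, 0, 65],
    [0, 0, 0, 0, 0.045, 0, 65],
    [0, 0, 0, -0.007, 0.037, 0, 65],
    [0, 0, 0, -0.007, 0.035, 0, 65],
    [0, 0, 0, -0.007, 0.035, 0, 65],
    [0, 0, 0, -0.007, 0.035, 0, 20],
    [0, 0, 0, -0.007, 0.035, 0, 20],
    [0, 0, 0, -0.007, 0.035, 0, 20],
  ],
)

```text
time_s: 36.6
tcp_pos: [0.4167, 0.0085, 0.0216]
orientation: [[0.0, -0.05, 0.999], [-0.0, 0.999, 0.05], [-1.0, -0.0, 0.0]]
wrist_force: [-1.5, -3.1, 8.5]
opening: 0.043
```

Emit:
servo_tool(
  moves=[
    [0, 0, 0, 0, 0, 0, 20],
    [0, 0, 0, 0, 0, 0, 20],
    [0, 0, 0, 0, 0, 0, 20],
    [0, 0, 0, -0.04, 0, 0, 20],
    [0, 0, 0, -0.06, 0, 0, 20],
    [0, 0, 0, -0.06, 0, 0, 20],
  ],
)

```text
time_s: 37.2
tcp_pos: [0.4183, 0.0087, 0.0831]
orientation: [[0.004, -0.05, 0.999], [-0.001, 0.999, 0.05], [-1.0, -0.001, 0.004]]
wrist_force: [-0.2, -0.5, -0.9]
opening: 0.0426
```

```bash
python3 - <<'E'
from h import *
plan((.552,.0227,.08,-1.3))
im=optics.get_image("wrist"); cv2.imwrite("pics/w12.png",im)
E
```

```text
t 37.2 tcp [0.4183 0.0087 0.0831] yaw 2.87 tilt [-0.001  0.004] F [-0.2 -0.5 -0.9] open 0.0426 q6 -11
  to [ 0.552   0.0227  0.08   -1.3   ] turn 4.2 shift [0.0037 0.0073 0.1342]
```

View pics/w12.png

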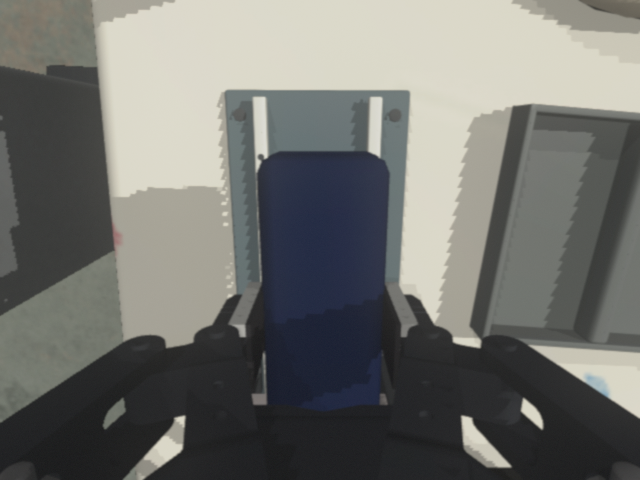

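Navy held identically to the red one (front edge at row 152). Place it in the near cell.

Emit:
servo_tool(
  moves=[
    [1, 0, 0, 0, 0.002, 0.04, 20],
    [3, 0, 0, 0, 0.005, 0.085, 20],
    [4.2, 0, 0, 0, 0.0073, 0.12, 20],
    [4.2, 0, 0, 0, 0.0073, 0.134, 20],
    [4.2, 0, 0, 0, 0.0073, 0.134, 20],
    [4.2, 0, 0, 0, 0.0073, 0.134, 20],
    [4.2, 0, 0, 0, 0.0073, 0.134, 20],
  ],
)

```text
time_s: 37.95
tcp_pos: [0.5474, 0.023, 0.0801]
orientation: [[-0.004, 0.023, 1.0], [0.0, 1.0, -0.023], [-1.0, 0.0, -0.004]]
wrist_force: [-0.2, -0.3, -0.6]
opening: 0.0429
```

```bash
python3 - <<'E'
from h import *
plan((.552,.0227,.020,-1.3))
E
```

```text
t 38.0 tcp [0.5474 0.023  0.0801] yaw -1.33 tilt [ 0.    -0.004] F [-0.2 -0.3 -0.6] open 0.0429 q6 -3
  to [ 0.552   0.0227  0.02   -1.3   ] turn -0.0 shift [ 0.0601 -0.0002  0.0048]
```

Emit:
servo_tool(
  moves=[
    [0, 0, 0, 0.02, 0, 0.0047, 20],
    [0, 0, 0, 0.045, 0, 0.0047, 20],
    [0, 0, 0, 0.057, 0, 0.0047, 20],
    [0, 0, 0, 0.06, 0, 0.0047, 20],
    [0, 0, 0, 0.06, 0, 0.0047, 20],
    [0, 0, 0, 0.06, 0, 0.0047, 63],
    [0, 0, 0, 0.06, 0, 0.0047, 63],
    [0, 0, 0, 0.06, 0, 0.0047, 63],
    [0, 0, 0, 0.03, 0, 0.0047, 63],
    [0, 0, 0, -0.01, 0, 0.0047, 63],
    [0, 0, 0, -0.05, -0.03, 0.0047, 63],
    [0, 0, 0, -0.09, -0.06, 0.0047, 63],
  ],
)

```text
time_s: 39.15
tcp_pos: [0.5532, -0.0372, 0.1732]
orientation: [[0.001, 0.021, 1.0], [0.0, 1.0, -0.021], [-1.0, 0.0, 0.001]]
wrist_force: [1.1, -0.7, -0.5]
opening: 0.0537
```

Emit:
servo_tool(
  moves=[
    [0, 0, 0, -0.03, -0.04, 0.03, 63],
    [0, 0, 0, -0.06, -0.08, 0.06, 63],
    [0, 0, 0, -0.08, -0.12, 0.1, 63],
    [0, 0, 0, -0.08, -0.15, 0.14, 63],
    [0, 0, 0, -0.08, -0.15, 0.18, 63],
    [0, 0, 0, -0.08, -0.15, 0.18, 63],
    [0, 0, 0, -0.08, -0.15, 0.18, 63],
  ],
)

```text
time_s: 39.85
tcp_pos: [0.7313, -0.1922, 0.2507]
orientation: [[0.001, 0.024, 1.0], [-0.0, 1.0, -0.024], [-1.0, -0.0, 0.001]]
wrist_force: [-0.4, 1.2, 0.2]
opening: 0.054
```

```bash
python3 - <<'E'
from h import *
from cases import cases
info(); im=optics.get_image("top"); cv2.imwrite("pics/t13.png",im[150:360,230:510].repeat(2,0).repeat(2,1))
cases(im,245,155,345,272,.039)
E
```

```text
t 39.9 tcp [ 0.7313 -0.1922  0.2507] yaw -1.36 tilt [-0.     0.001] F [-0.4  1.2  0.2] open 0.0540 q6 -19
navy centre [0.5567 0.0419] size 0.072 0.04 yaw 89.5
navy centre [ 0.6191 -0.0445] size 0.265 0.144 yaw 179.2
red centre [0.6972 0.0222] size 0.109 0.044 yaw 89.5
```

View pics/t13.png

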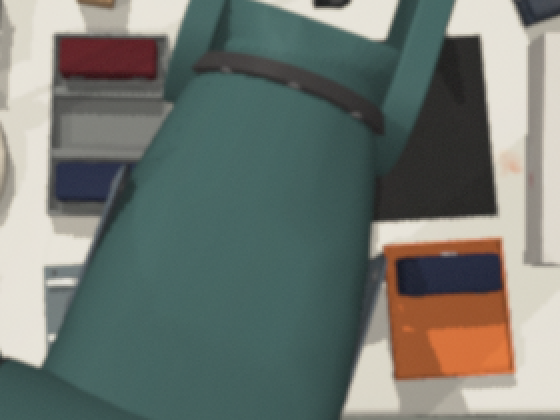

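Emit:
servo_tool(
  moves=[
    [0, 0, 0, -0.02, -0.05, -0.03, 63],
    [0, 0, 0, -0.02, -0.1, -0.06, 63],
    [0, 0, 0, -0.02, -0.15, -0.1, 63],
    [0, 0, 0, -0.02, -0.2, -0.14, 63],
    [0, 0, 0, -0.02, -0.25, -0.18, 63],
    [0, 0, 0, -0.02, -0.29, -0.22, 63],
    [0, 0, 0, -0.02, -0.31, -0.26, 63],
    [0, 0, 0, -0.02, -0.31, -0.28, 63],
    [0, 0, 0, -0.02, -0.31, -0.28, 63],
    [0, 0, 0, -0.02, -0.31, -0.28, 63],
  ],
)

```text
time_s: 40.9
tcp_pos: [0.4382, -0.4952, 0.2717]
orientation: [[-0.002, 0.027, 1.0], [0.0, 1.0, -0.027], [-1.0, 0.0, -0.002]]
wrist_force: [0.0, -0.5, -0.3]
opening: 0.0537
```

```bash
python3 - <<'E'
from h import *
from cases import cases
info(); im=optics.get_image("top"); s=optics.get_image("scene")
cases(im,245,160,345,262,.039)
a=cv2.resize(im[155:345,240:500],None,fx=1.54,fy=1.54,interpolation=cv2.INTER_CUBIC); b=cv2.resize(s[180:320,180:460],None,fx=400/140,fy=2,interpolation=cv2.INTER_CUBIC)[:, :800]
a=cv2.copyMakeBorder(a,0,0,0,800-a.shape[1],cv2.BORDER_CONSTANT)
cv2.imwrite("pics/fin.png",np.vstack([a,b]))
E
```

```text
t 40.9 tcp [ 0.4382 -0.4952  0.2717] yaw -1.55 tilt [ 0.    -0.002] F [ 0.  -0.5 -0.3] open 0.0537 q6 -53
navy centre [0.5554 0.0252] size 0.105 0.038 yaw 89.5
red centre [0.6972 0.0211] size 0.107 0.044 yaw 89.5
```

View pics/fin.png

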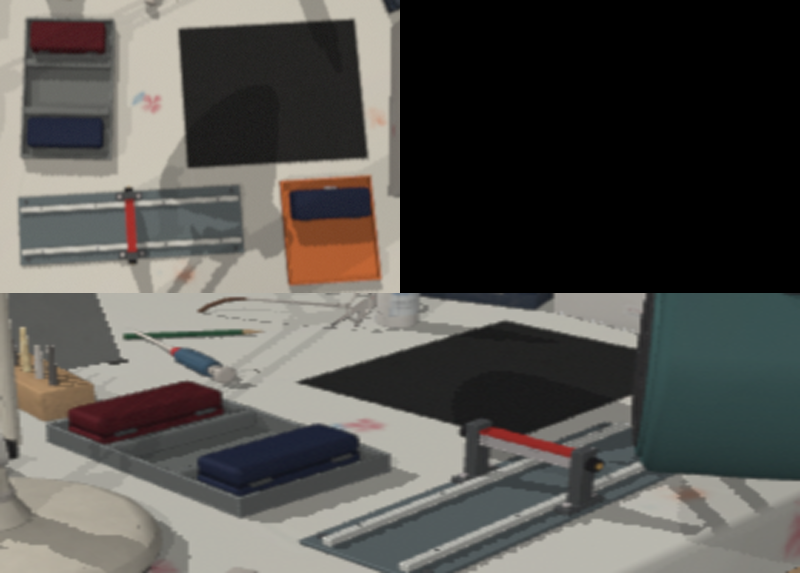

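```bash
python3 -c "
from bench import manip; print(manip.close_job())"
```

```text
the job is handed in; nothing more can be done
None
```

There were three cases on the mat, one red and two navy. I tested all three at the gauge and handed the job in at about 41 s.

- **Red case:** it went under the bar with no measurable resistance. I took it out on the far side and laid it in the far cell of the dispatch tray.
- **Navy case at the mat's far left:** the bar stopped it as soon as its front reached the bar, at about 10 N and with no further movement. I drew it back and laid it in the far slot of the orange rework tray.
- **Other navy case:** it went under the bar freely and now lies in the near cell of the dispatch tray.

The last top and scene pictures show the mat and gauge lane empty. Both dispatched cases lie flat in their own cells, with centres about 2 and 4 mm from the cell centres. The rework case lies inside its tray in the top view; the scene view did not show that tray, and I didn't measure its final position. The gripper was clear and touching nothing.

Two small disagreements came up along the way:
- One grasp pulled the second navy case about 1 cm before it centred in the jaws.
- The rework case was gripped about 9 mm off its centre, so I offset its placing to suit.

I saw no grip slackening and no case knocked aside.

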